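# Turn a tray of relays over for soldering

## Task

Turn the three relays over into the blue tray so that their solder tails point up: lay the empty blue tray face-down, square on the loaded black tray, then by its red bar tip the carrier right over so that the stack comes to lie flat on the yellow catcher. Swing the carrier all the way back, then lift the emptied black tray off and lay it flat in the middle of the green mat, leaving the blue tray with all three relays seated on the catcher. Leave the other things on the bench where they are.

Things in the scene. Friction and masses are not known exactly. Their poses are not given: they have to be found in the camera images.
- turner: Turn-over fixture fixed to the bench: 236 x 150 mm base plate, blue hinge cheeks at both ends (50 mm high, 108 to 116 mm from the middle). Origin: centre of its underside, at bench height; its x axis runs along the hinge. Two separate leaves turn on the hinge: the bare-aluminium carrier, lying towards the fixture's +y at the start, and the yellow catcher, which lies flat towards -y when down.
- hinge (a point): Middle of the hinge axis, 37 mm above the bench over the fixture's origin; axes as the fixture's.
- carrier (a joint): Carrier leaf, rad: 0 lying on the +y side (start), pi/2 straight up, pi turned right over onto the -y side (turns about the fixture's +x). Stiff hinge, 0.4 N m of friction, stays about where it is left; needs about 6 to 10 N at the red bar.
- carrier_seat (a point): Point on the carrier's tray floor, 49 mm from the hinge axis and 24 mm below it at the start. Tabs beside the hinge stop the trays 12 mm from the axis; they are 44 mm high and only 55 to 90 mm either side of the middle, so the middle is free for a finger. End walls are 18 mm high, 186 mm apart inside; the outer side is open. The black tray starts about 6 mm clear of the tabs.
- bar (a point): Centre of the carrier's red round handle bar, 12 mm thick, parallel to the hinge, 125 mm from its axis and level with it at the start: it runs on a half circle of 125 mm radius over the hinge. 66 mm free between its arms, about 38 mm free between bar and trays. It can be pinched from above, fingers pointing down all the way over: it turns between the fingers.
- catcher (a joint): Yellow catcher leaf, rad: -1.1 to -1.33 at the start (standing, leaning a little away from the carrier), 0 flat on the -y side. Stiff hinge, 0.4 N m of friction: stays put and goes down only as the tray stack is pressed onto it by the carrier. Seat 204 mm long, out to 66 mm from the hinge. Turned over, carrier and catcher are 49 mm apart; the stack of two trays is 48 mm.
- catcher_seat (a point): Point on the yellow catcher's seat where the middle of the stack comes to lie: with the catcher flat, 12 mm above the bench and 44 mm to the -y side of the hinge axis.
- black_center (a point): Centre (half-way up) of the black tray: 180 mm (x) x 62 mm (y) x 24 mm, 0.13 kg, face-up on the carrier at the start, a relay in each of its three pockets. Walls and floor 4 mm, pockets 54 x 54 mm, 20 mm deep, 58.7 mm apart in a row along x. Its z points out of the open face (up at the start).
- blue_center (a point): Centre (half-way up) of the empty blue tray, same size and pockets as the black, face-down on the bench at the left or right, white stripe on its back. Long axis x; z points out of its back (up at the start). Laid rightly on the black tray its centre is 24 mm above the black's, rims meeting; the relays stand 12 mm out of the black tray with about 6 mm of play on each side.
- mat: Green rubber mat, 230 mm (x) x 150 mm (y) x 2 mm, fixed on the bench at the side opposite the blue tray; origin at the centre of its underside. Empty at the start.
- relay0_center (a point): Centre of relay 0: orange block 42 x 42 x 32 mm, 50 g, with brass solder tails on its underside, standing tails-down in a pocket of the black tray. Its z points up at the start, and down when it lies tails-up.
- relay1_center (a point): Centre of relay 1: orange block 42 x 42 x 32 mm, 50 g, with brass solder tails on its underside, standing tails-down in a pocket of the black tray. Its z points up at the start, and down when it lies tails-up.
- relay2_center (a point): Centre of relay 2: orange block 42 x 42 x 32 mm, 50 g, with brass solder tails on its underside, standing tails-down in a pocket of the black tray. Its z points up at the start, and down when it lies tails-up.
- solder_reel: Bystander, to be left alone: solder reel, 54 mm across, 48 mm high; origin at its underside.
- driver: Bystander, to be left alone: green-handled screwdriver lying flat; origin at its underside.
- flux: Bystander, to be left alone: brown closed bottle, 40 mm across, 90 mm high; origin at its underside.
- spare: Bystander, to be left alone: a single spare relay like the others, standing on the bench; origin at its underside.
- brush: Bystander, to be left alone: brush lying flat; origin at its underside.
There are look-alikes about, which are no part of the job. Leave any pink look-alike of the part that bears relay0_center alone.

How it is judged:
By the outcome, as a careful person would: the job done as asked, in the order asked, and still so for the second after the job is handed in, with the robot touching nothing.
It also fails if it takes over 72 s, if anything falls off the work surface, if the arm or the gripper's body presses on something with over 40 N, if the wrist force passes 120 N, or if a joint passes its speed limit or range.

## Robot

A 6-joint arm with a two-finger parallel gripper is mounted at the origin on the work surface. World frame = base frame: x ahead of the robot, y to its left, z up, the work surface at z = 0. Lengths are in m, angles in degrees, forces in N, time in s.
With the tool pointing down it reaches from about 0.25 to 0.775 m from the base axis. Payload 4 kg.
Tool frame: the origin (TCP) lies on the mounting face of the last link; the fingertips stand 173 mm ahead of it and the grasp point (between the pads) lies 155 mm ahead of it (hold_point_z is the distance from the TCP to the grasp point, in m); z points along the fingers, y is the line along which they close (so a half turn about z gives the same grasp; the last joint's range is limited). The gripper opens to 85 mm and grips with 20 to 120 N. Pads are 22 mm wide; open, the fingers measure 114 mm over their backs; the gripper's body (76 mm by 85 mm) begins 54 mm behind the grasp point. The pads swing forward as they close: fully open they stand 13 mm farther back than shut.
Start: joints at [-5.907, 4.996, 78.535, -0, 96.463, -5.907], TCP at [0.55, -0, 0.405] pointing down, gripper open.
Joint ranges: [-177.83, 177.83], [-43.37, 116.18], [15.69, 146.23], [-61.86, 241.86], [9.47, 152.12], [-147.06, 147.06]. Speed limits (degrees/s): [159.86, 159.86, 180, 180, 180, 180].

## Interface

Orientations are given as a 3x3 rotation matrix whose columns are the frame's x, y, z axes.
In Python, from cell import * gives the robot as it stands.
- The arm moves only by the tool step_arm, never from a script. Its argument "deltas" is a list of rows, each a list of 3 entries, a list of its own where there are three numbers: the opening in per cent of the stroke, from 0 (shut) to 100 (fully open), then the shift along the world's x, y, z in m, then the turn, a rotation vector about the world's x, y, z in degrees. A call has 1 to 8 rows; each row is the pose to reach, as a shift and turn from the pose commanded when the call began; what a row does not reach only later rows make up. A row lasts 1/8 s, in which the tool goes at most 62.5 mm and 10.7 degrees, less where a joint would pass 70% of its speed; a pose out of reach is approached as far as the arm can. A call with a gripper value outside its range is refused whole. The fingers move at their own pace and stop on an object; "grip_force" is the grip in N (left out, the last holds). Time passes only in rows, so rows that repeat a pose let the fingers close. It gives the time, the measured TCP pose, the force, the opening and the grip force at its end, in the units of the state.
- observe(): the state, without advancing time (a new reading comes with each control period).
- capture(name): name is "scene" or "side" or "wrist"; returns the picture (480x640x3 uint8, red, green, blue); there is no depth.
- camera_info(name): a dict with "vfov" (degrees; the focal length in pixels is half the picture's height over the tangent of half this angle, whatever the lens; pixels are square), "cx", "cy" (the principal point, pixels), "R" (3x3) and "t" (3): a world point X has camera coordinates R X + t. Camera axes: x right, y down, z forward; pixel columns grow to the right and rows downward; lengths in m; the calibration is good to about 2 mm. A picture is of the moment at which its call begins: read the wrist's pose just before it. camera_info takes no time and is no camera call; for the wrist camera it gives the pose at the moment of the call.
- sign_off(): hands the job in; it is judged then, once.
Trained networks look in the newest picture that a camera, given by its name, has taken for a name from the list of things; names that differ only in an ending like _2 or _b are one class to them, and where a whole thing is asked for, a point or a joint stands for the part that bears it (a point fixed in the world has none). Each returns a list of dicts, best first, with "p" (0 to 1); they miss things now and then, are a little off and sometimes report something else, mostly with a low value. They report only what shows in the picture. A call takes as long as a camera call. They do not tell look-alikes from the thing itself.
- search_frame(camera, label): "uv" ([column, row] in pixels, amid what is visible of it).
- regions_of(camera, label): "mask" (480x640 bool, what is visible of it) and "uv" ([column, row] in pixels, amid what is visible of it).
- place_of(camera, label): "uv" ([column, row] in pixels: a listed point, or the origin of a listed thing).
The state is a dict: "time": time; "joints": joint angles; "dq": joint speeds; "effort": joint torques, N m; "eef_pos": TCP position; "tool_rot": TCP orientation; "ft_force": force on the tool from outside, world axes, zero at the start; "wrist_torque": the same for the moment, N m; "finger_gap": opening from 0.0 (shut) to 1.0 (fully open); "finger_force": force on a finger pad.
Only numpy, scipy, OpenCV 4.12 (cv2) and the standard library are available. Lean on these libraries where they do the work, as an engineer would, in place of code of your own. Each camera call takes 0.05 s, during which the arm holds its last target. There are 200 camera calls.

## Working session

There is one attempt and no reset: what is moved stays moved. The work goes in short steps, Python scripts to look and compute and a tool call to move; the robot and the scene stay as the last step left them, time stands still between calls to the robot, and variables do not carry over. Pictures are saved under pics/ and viewed, at most 10 in all, crops included, and the job is handed in when it is done.

Besides the shell and the picture viewer there is one more tool, called after "Call:" as a command line: name --argument value ..., lists and objects as JSON in quotes. step_arm: Moves the arm, as the interface text tells. Its arguments: {"type":"object","properties":{"deltas":{"type":"array","items":{"type":"array"}},"grip_force":{"type":"number"}},"required":["deltas"]}

```bash
ls; mkdir -p pics; python3 - <<'E'
from cell import *
import cv2,numpy as np
ims=[]
for n in ["scene","side"]:
    im=capture(n); cv2.imwrite(f"pics/{n}0.png",im[:,:,::-1])
    ci=camera_info(n); print(n,ci["vfov"],ci["cx"],ci["cy"],np.round(ci["R"],3).tolist(),np.round(ci["t"],3).tolist())
    for l in ["turner","hinge","carrier_seat","bar","catcher_seat","black_center","blue_center","mat","relay0_center"]:
        print(l,[(np.round(d["uv"]).tolist(),round(d["p"],2)) for d in place_of(n,l)[:4]])
s=observe();print(s["time"],s["eef_pos"],s["tool_rot"])
E
```

```text
pics
scene 53.60839044506915 325.1456052277153 249.5584985079265 [[-0.807, 0.591, -0.01], [0.386, 0.514, -0.766], [-0.447, -0.622, -0.643]] [0.41, -0.172, 1.153]
turner [([290.0, 270.0], 0.97), ([432.0, 367.0], 0.71)]
hinge [([288.0, 254.0], 0.62)]
carrier_seat [([300.0, 278.0], 0.7)]
bar [([322.0, 296.0], 0.91)]
catcher_seat [([278.0, 228.0], 0.6)]
black_center [([328.0, 261.0], 0.59)]
blue_center [([435.0, 365.0], 0.76), ([303.0, 281.0], 0.55)]
mat [([245.0, 193.0], 0.91), ([301.0, 273.0], 0.58)]
relay0_center [([514.0, 277.0], 0.88), ([332.0, 261.0], 0.67), ([312.0, 353.0], 0.67), ([382.0, 292.0], 0.61)]
side 51.590065632378106 317.6546486396428 238.66343068983247 [[0.909, -0.416, 0.017], [-0.221, -0.515, -0.828], [0.353, 0.749, -0.56]] [-0.457, 0.166, 0.767]
turner [([358.0, 267.0], 0.76)]
hinge [([355.0, 269.0], 0.62), ([357.0, 249.0], 0.59)]
carrier_seat [([358.0, 267.0], 0.75)]
bar [([336.0, 216.0], 0.97)]
catcher_seat [([369.0, 241.0], 0.98)]
black_center [([347.0, 243.0], 0.48)]
blue_center [([508.0, 310.0], 0.75), ([276.0, 195.0], 0.67)]
mat [([416.0, 386.0], 0.81)]
relay0_center [([164.0, 221.0], 0.8), ([285.0, 224.0], 0.78), ([322.0, 243.0], 0.69), ([350.0, 202.0], 0.56)]
1.0 [5.49993737e-01 1.72067133e-06 4.04756865e-01] [[-1.87101943e-06  9.99999996e-01  8.66837174e-05]
 [ 1.00000000e+00  1.86992907e-06  1.25786673e-05]
 [ 1.25785051e-05  8.66837409e-05 -9.99999996e-01]]
```

View pics/scene0.png

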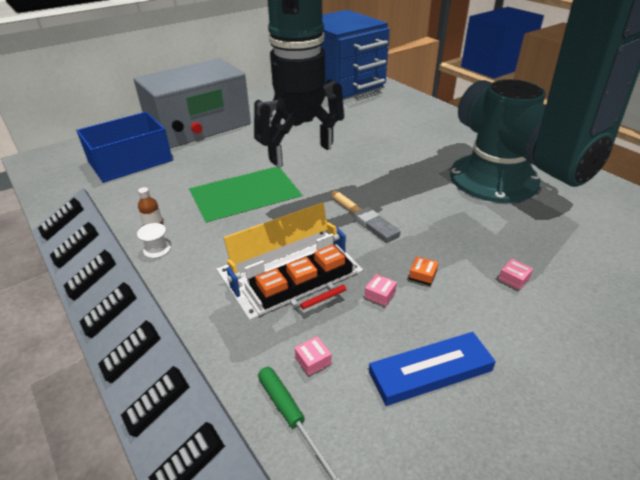

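View pics/side0.png

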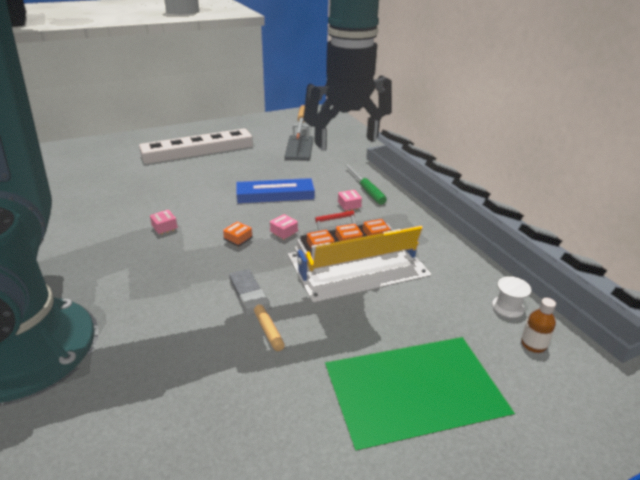

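The scene shows the turner mid-bench at about (290,265), carrier towards the blue tray at (432,367), mat at (245,193). The side view agrees: blue at (276,190), red bar at (336,216), mat at (418,390). Pink look-alikes and the spare are near the blue tray.

```bash
cat > h.py <<'E'
from cell import *
import cv2,numpy as np
def ray(n,uv,ci=None):
    ci=ci or camera_info(n); f=240/np.tan(np.radians(ci["vfov"])/2)
    R=np.array(ci["R"]);t=np.array(ci["t"])
    d=R.T@np.array([(uv[0]-ci["cx"])/f,(uv[1]-ci["cy"])/f,1]);return -R.T@t,d/np.linalg.norm(d)
def onz(n,uv,z,ci=None):
    o,d=ray(n,uv,ci);return o+d*(z-o[2])/d[2]
def proj(X,ci):
    f=240/np.tan(np.radians(ci["vfov"])/2);c=np.array(ci["R"])@np.array(X)+np.array(ci["t"])
    return np.array([ci["cx"]+f*c[0]/c[2],ci["cy"]+f*c[1]/c[2]])
def tri(rs):
    A=0;b=0
    for o,d in rs:
        P=np.eye(3)-np.outer(d,d);A=A+P;b=b+P@o
    return np.linalg.solve(A,b)
E
python3 - <<'E'
from h import *
for l,a,b in [("turner",(290,270),(358,267)),("hinge",(288,254),(357,258)),("bar",(322,296),(336,216)),("blue",(432,367),(276,190)),("mat",(245,193),(416,386))]:
    print(l,np.round(tri([ray("scene",a),ray("side",b)]),3))
for n,us in [("scene",[(370,363),(485,336),(494,364),(388,400),(301,270),(191,191),(287,169),(302,196),(206,218)]),("side",[(327,361),(464,339),(512,410),(357,444)])]:
    for u in us: print(n,u,[np.round(onz(n,u,z),3)[:2].tolist() for z in (0,.024,.04)])
ci=camera_info("wrist");print(ci["vfov"],ci["cx"],ci["cy"],np.round(ci["R"],3).tolist(),np.round(-np.array(ci["R"]).T@ci["t"],3))
E
```

```text
turner [ 0.575 -0.025 -0.003]
hinge [ 0.568 -0.035  0.027]
bar [0.589 0.101 0.037]
blue [0.53  0.302 0.011]
mat [ 0.515 -0.31  -0.   ]
scene (370, 363) [[0.593, 0.234], [0.605, 0.247], [0.614, 0.256]]
scene (485, 336) [[0.406, 0.306], [0.426, 0.316], [0.439, 0.323]]
scene (494, 364) [[0.439, 0.351], [0.458, 0.359], [0.47, 0.365]]
scene (388, 400) [[0.614, 0.3], [0.626, 0.31], [0.633, 0.317]]
scene (301, 270) [[0.559, -0.009], [0.573, 0.014], [0.582, 0.029]]
scene (191, 191) [[0.613, -0.394], [0.624, -0.357], [0.632, -0.332]]
scene (287, 169) [[0.376, -0.342], [0.397, -0.307], [0.411, -0.283]]
scene (302, 196) [[0.415, -0.218], [0.434, -0.188], [0.447, -0.167]]
scene (206, 218) [[0.631, -0.273], [0.642, -0.24], [0.65, -0.219]]
side (327, 361) [[0.419, -0.217], [0.409, -0.236], [0.402, -0.249]]
side (464, 339) [[0.64, -0.263], [0.621, -0.281], [0.608, -0.292]]
side (512, 410) [[0.614, -0.399], [0.596, -0.411], [0.584, -0.419]]
side (357, 444) [[0.394, -0.358], [0.385, -0.372], [0.379, -0.381]]
67.81954231744498 319.42857511709315 237.30040150910833 [[1.0, 0.0, 0.001], [-0.0, -0.961, 0.278], [0.001, -0.278, -0.961]] [0.549 0.071 0.374]
```

```bash
python3 - <<'E'
from h import *
im=capture("wrist");cv2.imwrite("pics/w0.png",im[:,:,::-1]);ci=camera_info("wrist")
for l in ["turner","hinge","carrier_seat","bar","catcher_seat","black_center","relay0_center"]:
    print(l,[(np.round(d["uv"]).tolist(),round(d["p"],2)) for d in place_of("wrist",l)[:4]])
E
```

```text
turner [([345.0, 221.0], 0.57)]
hinge [([347.0, 228.0], 0.83)]
carrier_seat []
bar [([362.0, 96.0], 0.56), ([344.0, 223.0], 0.22)]
catcher_seat [([344.0, 277.0], 0.81)]
black_center []
relay0_center [([290.0, 177.0], 0.81), ([248.0, 57.0], 0.56)]
```

View pics/w0.png

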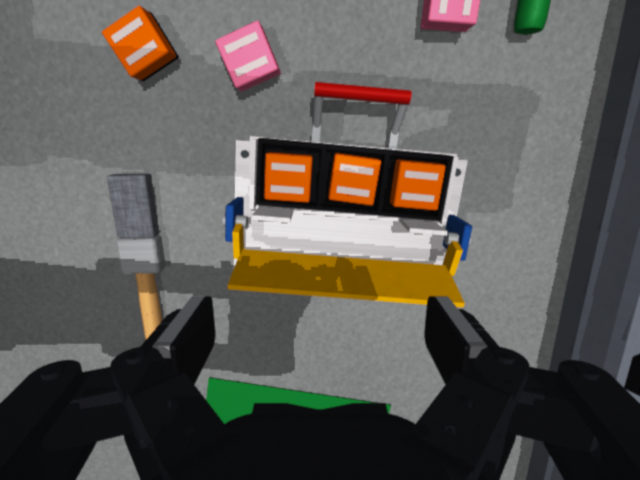

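Call:
step_arm --deltas '[[100, [0, 0.06, 0], [0, 0, -10]], [100, [0, 0.12, 0], [0, 0, -20]], [100, [0, 0.18, 0], [0, 0, -30]], [100, [-0.05, 0.24, 0], [0, 0, -40]], [100, [-0.1, 0.27, 0], [0, 0, -50]], [100, [-0.1, 0.29, 0], [0, 0, -60]], [100, [-0.1, 0.3, 0], [0, 0, -70]], [100, [-0.1, 0.3, 0], [0, 0, -78]]]'

```text
time: 2.4
eef_pos: [0.4494, 0.3011, 0.4048]
tool_rot: [[0.979, 0.205, 0.0], [0.205, -0.979, 0.0], [0.0, -0.0, -1.0]]
ft_force: [-0.4, 0.9, -0.8]
finger_gap: 0.996
finger_force: 0.0
```

Wrist view: carrier with three relays in black tray (corners ~(258,139),(452,153),(441,219),(254,204)), red bar (315,90)–(411,98), catcher standing at (345,277); spare and pink ones clear.

```bash
python3 - <<'E'
from h import *
s=observe();im=capture("wrist");cv2.imwrite("pics/w1.png",im[:,:,::-1]);ci=camera_info("wrist")
for d in regions_of("wrist","blue_center")[:3]:
    m=d["mask"].astype(np.uint8);r=cv2.minAreaRect(cv2.findNonZero(m));print(d["p"],d["uv"],m.sum(),r)
    q=cv2.boxPoints(r);P=np.array([onz("wrist",u,.024,ci)[:2] for u in q]);print(P.round(4).tolist(),P.mean(0).round(4))
hsv=cv2.cvtColor(im,cv2.COLOR_RGB2HSV);m=cv2.inRange(hsv,(105,120,60),(130,255,255));m=cv2.morphologyEx(m,cv2.MORPH_CLOSE,np.ones((25,25)))
c=max(cv2.findContours(m,0,2)[0],key=cv2.contourArea);r=cv2.minAreaRect(c);P=np.array([onz("wrist",u,.024,ci)[:2] for u in cv2.boxPoints(r)]);print("hsv",r,P.round(4).tolist(),P.mean(0))
# camera pose back at the start pose
T=np.array(s["tool_rot"]);Rc=np.array(ci["R"]);C=-Rc.T@ci["t"];Rct=Rc@T;off=T.T@(C-s["eef_pos"])
T0=np.array([[0,1,0],[1,0,0],[0,0,-1.]]);p0=np.array([.549994,0,.404757]);R0=Rct@T0.T;C0=p0+T0@off
c0=dict(ci,R=R0,t=-R0@C0);print(R0.round(3).tolist(),C0.round(4))
def g(u,z):return onz("wrist",u,z,c0)[:2]
for nm,us,z in [("bar",[(315,90),(411,98)],.037),("black",[(258,139),(452,153),(441,219),(254,204)],.037),("cheek",[(235,200),(459,218)],.05)]:
    P=np.array([g(u,z) for u in us]);print(nm,P.round(4).tolist(),P.mean(0).round(4),np.degrees(np.arctan2(*(P[1]-P[0])[::-1])).round(2))
im0=cv2.imread("pics/w0.png");h=cv2.cvtColor(im0,cv2.COLOR_BGR2HSV)
red=cv2.inRange(h,(0,200,60),(4,255,255))|cv2.inRange(h,(176,200,60),(180,255,255));red[120:]=0;red[:,:300]=0;red[:,420:]=0;red[:75]=0
r=cv2.minAreaRect(cv2.findNonZero(red));P=np.array([g(u,.037) for u in cv2.boxPoints(r)]);print("red",r,P.mean(0))
E
```

```text
0.95 [337.5, 116.5] 13578 ((337.89031982421875, 118.10289001464844), (72.56390380859375, 204.0443572998047), 28.393020629882812)
[[0.4537, 0.3642], [0.6241, 0.3063], [0.6094, 0.2451], [0.4322, 0.2956]] [0.5299 0.3028]
hsv ((339.94281005859375, 118.839599609375), (71.70062255859375, 203.30734252929688), 28.739797592163086) [[0.454, 0.3621], [0.6236, 0.3037], [0.6087, 0.2431], [0.4323, 0.2944]] [0.52966495 0.3008059 ]
[[1.0, -0.003, -0.001], [-0.003, -0.96, 0.278], [-0.002, -0.278, -0.96]] [0.5506 0.0705 0.3737]
bar [[0.5464, 0.1075], [0.6311, 0.1006]] [0.5887 0.104 ] -4.62
black [[0.4943, 0.0662], [0.6719, 0.0532], [0.6675, -0.0089], [0.4874, 0.0063]] [0.5803 0.0292] -4.17
cheek [[0.4727, 0.0125], [0.6797, -0.005]] [0.5762 0.0038] -4.83
red ((362.41802978515625, 92.90164184570312), (95.15306854248047, 12.765539169311523), 5.19442892074585) [0.58821038 0.10492237]
```

View pics/w1.png

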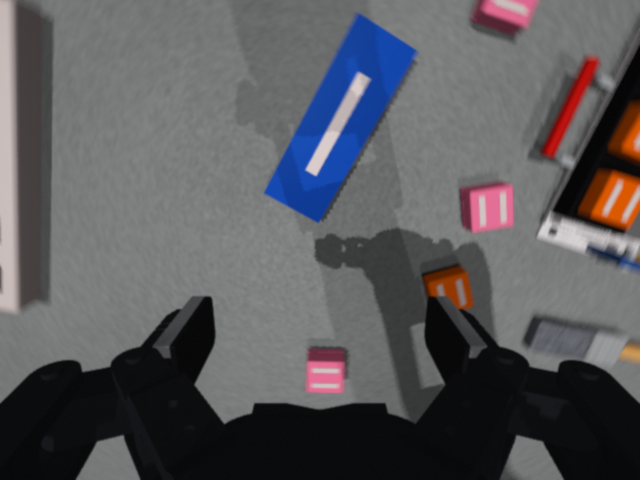

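Blue tray seen whole, corners (359,13),(416,51),(320,221),(265,191), white stripe up; nothing close to it.

```bash
python3 - <<'E'
from h import *
ci=camera_info("wrist");s=observe()
im=cv2.imread("pics/w1.png");m=cv2.inRange(cv2.cvtColor(im,cv2.COLOR_BGR2HSV),(105,120,60),(130,255,255));m[:,450:]=0;m=cv2.morphologyEx(m,cv2.MORPH_CLOSE,np.ones((25,25)))
c=max(cv2.findContours(m,0,2)[0],key=cv2.contourArea);print(cv2.approxPolyDP(cv2.convexHull(c),8,True)[:,0].tolist())
P=np.array([onz("wrist",u,.024,ci)[:2] for u in [(359,13),(416,51),(320,221),(265,191)]])
w=(P[:2].mean(0)-P[2:].mean(0));print(P.round(4).tolist(),P.mean(0).round(4),np.linalg.norm(w),np.linalg.norm(P[0]-P[1]),np.linalg.norm(P[2]-P[3]),np.degrees(np.arctan2(w[1],w[0])))
t=np.array([onz("wrist",u,.024,ci)[:2] for u in [(364,74),(313,174)]]);w=t[0]-t[1];print("stripe",t.mean(0),np.degrees(np.arctan2(w[1],w[0])))
print(s["joints"])
E
```

```text
[[360, 14], [416, 52], [317, 222], [264, 192]]
[[0.6236, 0.3031], [0.6054, 0.2467], [0.4363, 0.2974], [0.4546, 0.3566]] [0.53   0.3009] 0.17688674833428125 0.05933223531638636 0.06198535782838621 -17.126236643113764
stripe [0.52911772 0.3004702 ] -15.40098378585674
[ 2.77259181e+01  3.82988912e+00  7.97833665e+01 -6.96903003e-03
  9.63920095e+01  1.05669049e+02]
```

Call:
step_arm --deltas '[[100, [0.04, 0, -0.02], [0, 0, -10]], [100, [0.08, 0.001, -0.06], [0, 0, -20]], [100, [0.08, 0.001, -0.11], [0, 0, -29]], [100, [0.08, 0.001, -0.16], [0, 0, -29]], [100, [0.08, 0.001, -0.2], [0, 0, -29]], [100, [0.08, 0.001, -0.22], [0, 0, -29]], [100, [0.08, 0.001, -0.231], [0, 0, -29]], [100, [0.08, 0.001, -0.231], [0, 0, -29]]]'

```text
time: 3.5
eef_pos: [0.5303, 0.3011, 0.1743]
tool_rot: [[0.956, -0.292, 0.001], [-0.292, -0.956, 0.0], [0.001, -0.0, -1.0]]
ft_force: [-0.3, -0.1, 1.3]
finger_gap: 0.999
finger_force: 0.0
```

Call:
step_arm --deltas '[[60, [0, 0, 0], [0, 0, 0]], [60, [0, 0, 0], [0, 0, 0]], [60, [0, 0, 0], [0, 0, 0]], [60, [0, 0, 0], [0, 0, 0]], [60, [0, 0, 0], [0, 0, 0]]]' --grip_force 30

```text
time: 4.12
eef_pos: [0.5308, 0.3014, 0.176]
tool_rot: [[0.956, -0.292, 0.004], [-0.292, -0.956, 0.002], [0.003, -0.003, -1.0]]
ft_force: [0.6, 0.8, 5.9]
finger_gap: 0.716
finger_force: 35.0
```

```bash
python3 - <<'E'
from h import *
im0=cv2.imread("pics/w0.png");g=im0.max(2)
m=(g<45).astype(np.uint8);w=np.zeros_like(m);w[125:232,245:462]=1;m&=w
m=cv2.morphologyEx(m,cv2.MORPH_OPEN,np.ones((3,3)))
c=max(cv2.findContours(m,0,2)[0],key=cv2.contourArea);h=cv2.convexHull(c);print(cv2.approxPolyDP(h,6,True)[:,0].tolist(),cv2.minAreaRect(c))
cv2.imwrite("pics/bk.png",cv2.resize(np.hstack([im0[120:240,235:470]]),None,fx=3.3,fy=3.3,interpolation=cv2.INTER_CUBIC))
E
```

```text
[[258, 140], [451, 157], [440, 219], [256, 203]] ((351.8555908203125, 179.64822387695312), (194.2051239013672, 65.53675842285156), 5.273896217346191)
```

View pics/bk.png

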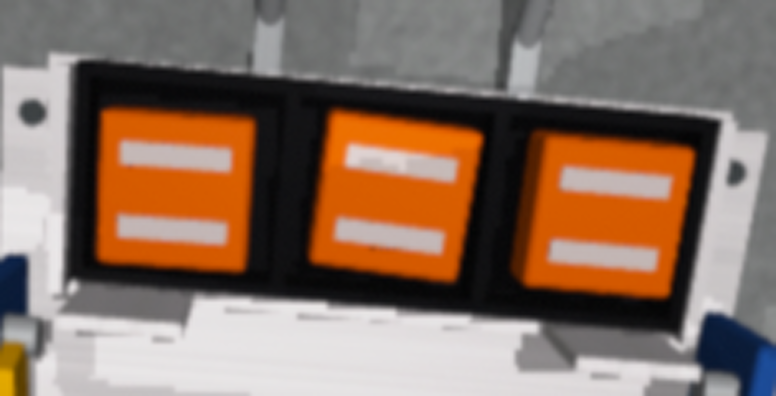

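Call:
step_arm --deltas '[[60, [0, 0, 0.01], [0, 0, 0]], [60, [0, 0, 0.04], [0, 0, 0]], [60, [0, 0, 0.08], [0, 0, 0]], [60, [0.01, -0.03, 0.11], [0, 0, 4]], [60, [0.02, -0.07, 0.13], [0, 0, 8]], [60, [0.03, -0.11, 0.13], [0, 0, 12]], [60, [0.04, -0.15, 0.13], [0, 0, 12.5]], [60, [0.05, -0.18, 0.13], [0, 0, 12.5]]]'

```text
time: 5.12
eef_pos: [0.5798, 0.1193, 0.3034]
tool_rot: [[0.997, -0.079, -0.001], [-0.079, -0.997, -0.0], [-0.001, 0.001, -1.0]]
ft_force: [0.1, -0.1, -1.1]
finger_gap: 0.715
finger_force: 34.1
```

Crop: black tray outer corners at full-image (259.2,138.2),(453.2,156.4),(441.7,220.6),(255.6,204.2); relays all seated.

```bash
python3 - <<'E'
from h import *
s=observe();ci=camera_info("wrist")
T=np.array(s["tool_rot"]);Rc=np.array(ci["R"]);C=-Rc.T@ci["t"];Rct=Rc@T;off=T.T@(C-s["eef_pos"])
T0=np.array([[0,1,0],[1,0,0],[0,0,-1.]]);p0=np.array([.549994,0,.404757]);R0=Rct@T0.T;C0=p0+T0@off
c0=dict(ci,R=R0,t=-R0@C0);np.savez("c0.npz",R=R0,t=c0["t"])
P=np.array([onz("wrist",u,.037,c0)[:2] for u in [(259.2,138.2),(453.2,156.4),(441.7,220.6),(255.6,204.2)]])
a=lambda v:np.degrees(np.arctan2(v[1],v[0]))
print(P.round(4).tolist(),P.mean(0).round(4),a(P[1]-P[0]),a(P[2]-P[3]),np.linalg.norm(P[1]-P[0]),np.linalg.norm(P[2]-P[3]),np.linalg.norm(P[0]-P[3]),np.linalg.norm(P[2]-P[1]))
im=capture("wrist");cv2.imwrite("pics/w2.png",im[:,:,::-1])
m=cv2.inRange(cv2.cvtColor(im,cv2.COLOR_RGB2HSV),(105,120,60),(130,255,255));c=max(cv2.findContours(m,0,2)[0],key=cv2.contourArea)
print(cv2.approxPolyDP(cv2.convexHull(c),6,True)[:,0].tolist(),observe()["eef_pos"])
E
```

```text
[[0.4948, 0.0665], [0.6727, 0.0504], [0.668, -0.0104], [0.4885, 0.0056]] [0.581 0.028] -5.169927024446473 -5.094349128747768 0.17867102788513095 0.18017351851808025 0.06116538314467706 0.060926968493942454
[[417, 79], [394, 414], [245, 415], [221, 80]] [0.58098187 0.11608352 0.30335035]
```

View pics/w2.png

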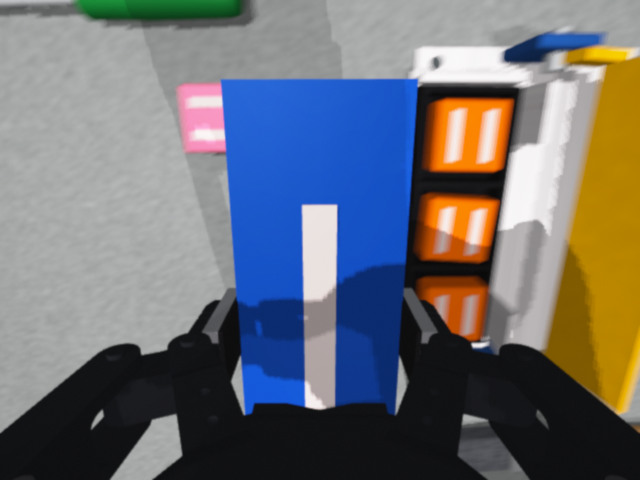

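Blue is gripped squarely (far edge row 79, columns 221–417), with the black tray beyond it and unobstructed.

```bash
python3 - <<'E'
from h import *
s=observe();ci=camera_info("wrist");T=np.array(s["tool_rot"]);p=s["eef_pos"]
for u in [(221,79.5),(417,79.5),(319,79.5)]:
    print((T.T@(onz("wrist",u,p[2]-.152,ci)-p)).round(4))
print(p)
# black inner far rim corner & hinge side
for u in [(416,84),(518,87)]: print(onz("wrist",u,.037,ci).round(4))
E
```

```text
[ 0.0867 -0.0309  0.1519]
[0.0867 0.0304 0.1522]
[ 0.0867 -0.0002  0.152 ]
[0.58098187 0.11608352 0.30335035]
[0.6753 0.0482 0.037 ]
[ 0.6685 -0.0141  0.037 ]
```

Call:
step_arm --deltas '[[60, [0.001, -0.03, 0], [0, 0, -0.6]], [60, [0.002, -0.06, 0], [0, 0, -0.6]], [60, [0.004, -0.094, 0], [0, 0, -0.6]], [60, [0.004, -0.094, -0.03], [0, 0, -0.6]], [60, [0.004, -0.094, -0.05], [0, 0, -0.6]], [60, [0.004, -0.094, -0.064], [0, 0, -0.6]], [60, [0.004, -0.094, -0.064], [0, 0, -0.6]]]'

```text
time: 6.05
eef_pos: [0.5834, 0.0272, 0.2382]
tool_rot: [[0.996, -0.089, -0.003], [-0.089, -0.996, 0.0], [-0.003, 0.0, -1.0]]
ft_force: [-0.2, 0.4, -1.4]
finger_gap: 0.72
finger_force: 34.1
```

```bash
python3 - <<'E'
from h import *
s=observe();a=capture("scene");b=capture("side");w=capture("wrist");print(s["eef_pos"],s["ft_force"])
f=lambda im,c,r:cv2.resize(im[r-50:r+50,c-67:c+67],(400,300),interpolation=cv2.INTER_CUBIC)
top=np.hstack([f(a,300,260),f(b,358,250)]);bot=cv2.resize(w[60:360,120:520],(400,300))
cv2.imwrite("pics/p1.png",np.vstack([top,np.hstack([bot,cv2.resize(w,(400,300))])])[:,:,::-1])
E
```

```text
[0.5834021  0.0271923  0.23820247] [-0.20731923  0.35993759 -1.41431202]
```

View pics/p1.png

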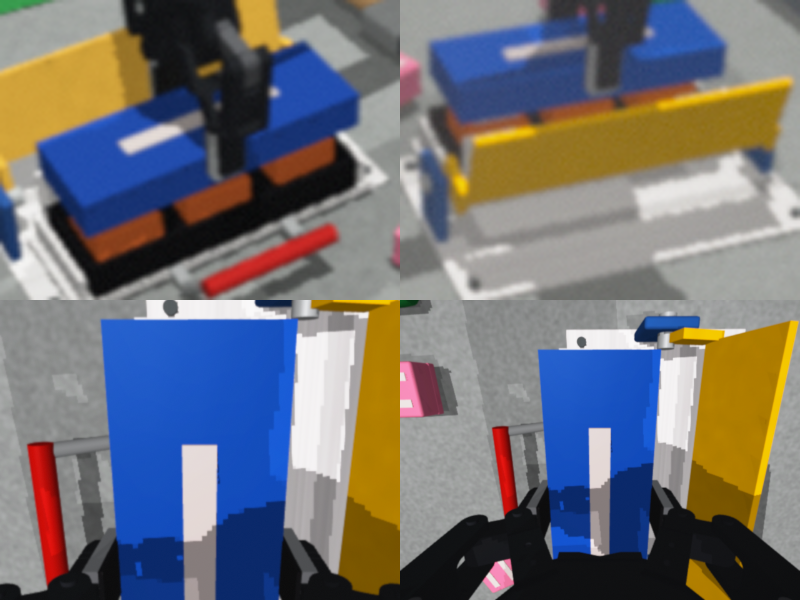

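Blue hovers parallel over the black tray in all views, relays below the pockets. A numerical check before lowering.

```bash
python3 - <<'E'
from h import *
px=lambda x,y:(233+x/400*134,210+y/3)
q=lambda x,y:(291+x/400*134,200+y/3)
e=np.array([np.cos(np.radians(-5.1)),np.sin(np.radians(-5.1))])
n=np.array([-e[1],e[0]]);c=np.array([.581,.028])
for nm,x,y,z in [("blueL",80,235,.0622),("blueR",357,125,.0622),("blkL",92,295,.013),("blkR",355,190,.013)]:
    P=onz("scene",px(x,y),z)[:2];print(nm,P.round(4),"fixture",((P-c)@e).round(4),((P-c)@n).round(4))
for nm,x,y,z in [("blue -x bottom",440,105,.0622),("blue -x top",430,43,.0862),("blue +x top far",722,45,.0862)]:
    P=onz("side",q(x-400,y),z)[:2];print(nm,P.round(4),((P-c)@e).round(4),((P-c)@n).round(4))
E
```

```text
blueL [0.6741 0.0458] fixture 0.0911 0.026
blueR [0.4934 0.0646] fixture -0.0905 0.0286
blkL [0.6719 0.0461] fixture 0.0889 0.0261
blkR [0.4958 0.0678] fixture -0.0884 0.0321
blue -x bottom [0.4867 0.0272] -0.0939 -0.0092
blue -x top [0.4945 0.0614] -0.0891 0.0255
blue +x top far [ 0.6644 -0.0135] 0.0867 -0.0339
```

Call:
step_arm --deltas '[[60, [0, 0.001, -0.008], [0, 0, 0]], [60, [0, 0.001, -0.015], [0, 0, 0]], [60, [0, 0.001, -0.02], [0, 0, 0]], [60, [0, 0.001, -0.024], [0, 0, 0]], [60, [0, 0.001, -0.026], [0, 0, 0]], [60, [0, 0.001, -0.026], [0, 0, 0]]]'

```text
time: 6.95
eef_pos: [0.584, 0.028, 0.2137]
tool_rot: [[0.996, -0.089, -0.0], [-0.089, -0.996, -0.0], [-0.0, 0.0, -1.0]]
ft_force: [-0.1, 0.6, -1.5]
finger_gap: 0.716
finger_force: 34.2
```

Call:
step_arm --deltas '[[60, [0, 0, -0.001], [0, 0, 0]], [60, [0, 0, -0.002], [0, 0, 0]], [60, [0, 0, -0.002], [0, 0, 0]]]'

```text
time: 7.32
eef_pos: [0.5841, 0.028, 0.213]
tool_rot: [[0.996, -0.089, 0.001], [-0.089, -0.996, -0.0], [0.001, -0.0, -1.0]]
ft_force: [-2.6, -0.2, 5.2]
finger_gap: 0.721
finger_force: 34.9
```

Call:
step_arm --deltas '[[82, [0, 0, 0], [0, 0, 0]], [82, [0, 0, 0.001], [0, 0, 0]], [82, [0, 0, 0.002], [0, 0, 0]], [82, [0, 0, 0.02], [0, 0, 0]], [82, [0, 0, 0.06], [0, 0, 0]], [82, [0, 0.02, 0.1], [0, 0, 0]], [82, [-0.02, 0.06, 0.12], [0, 0, 0]], [60, [-0.05, 0.1, 0.12], [0, 0, 0]]]'

```text
time: 8.32
eef_pos: [0.5344, 0.1288, 0.3363]
tool_rot: [[0.996, -0.09, 0.008], [-0.09, -0.996, 0.001], [0.008, -0.002, -1.0]]
ft_force: [0.4, 1.0, -0.8]
finger_gap: 0.624
finger_force: 0.0
```

```bash
python3 - <<'E'
from h import *
s=observe();print(s["eef_pos"],s["finger_gap"]);a=capture("scene");b=capture("side");w=capture("wrist")
f=lambda im,c,r:cv2.resize(im[r-50:r+50,c-67:c+67],(400,300),interpolation=cv2.INTER_CUBIC)
cv2.imwrite("pics/p2.png",np.vstack([np.hstack([f(a,300,260),f(b,358,250)]),np.hstack([w[:300,:400],w[:300,240:]])])[:,:,::-1])
E
```

```text
[0.53442497 0.12882067 0.33629773] 0.6237427557352617
```

View pics/p2.png

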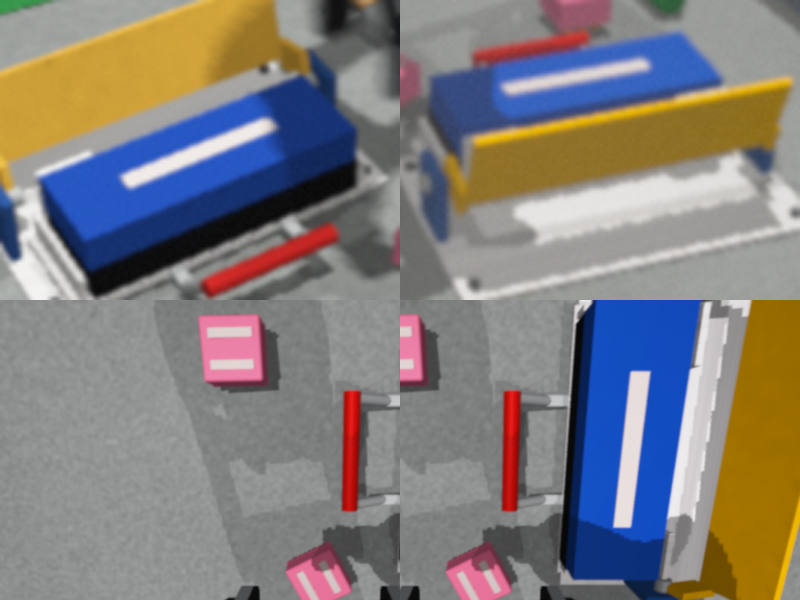

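Stack is flush: blue edges meet the black's on all sides. Red bar in the wrist image spans (351,91)–(351,211).

```bash
python3 - <<'E'
from h import *
ci=camera_info("wrist");s=observe()
w=np.vstack([cv2.imread("pics/p2.png")[300:,:400]])
h=cv2.cvtColor(w,cv2.COLOR_BGR2HSV);m=(cv2.inRange(h,(0,200,60),(4,255,255))|cv2.inRange(h,(176,200,60),(180,255,255)));m[:,:330]=0
r=cv2.minAreaRect(cv2.findNonZero(m));print(r)
P=np.array([onz("wrist",u,.037,ci)[:2] for u in cv2.boxPoints(r)]);b=P.mean(0);print("bar",b,P.round(4).tolist())
n=np.array([np.sin(np.radians(5.1)),np.cos(np.radians(5.1))])
b0=(b+np.array([.5882,.1049]))/2
for q in (b,b0):print("hinge",(q-.125*n).round(4))
for th in range(0,181,15):
    t=np.radians(th);d=.125*(np.cos(t)-1);print(th,np.round([d*n[0],d*n[1],.125*np.sin(t)],4))
E
```

```text
((350.96710205078125, 150.50765991210938), (15.063549995422363, 119.13153076171875), 0.9391909241676331)
bar [0.58845058 0.10248063] [[0.5471, 0.1114], [0.6309, 0.1044], [0.6298, 0.094], [0.546, 0.1001]]
hinge [ 0.5773 -0.022 ]
hinge [ 0.5772 -0.0208]
0 [0. 0. 0.]
15 [-0.0004 -0.0042  0.0324]
30 [-0.0015 -0.0167  0.0625]
45 [-0.0033 -0.0365  0.0884]
60 [-0.0056 -0.0623  0.1083]
75 [-0.0082 -0.0923  0.1207]
90 [-0.0111 -0.1245  0.125 ]
105 [-0.014  -0.1567  0.1207]
120 [-0.0167 -0.1868  0.1083]
135 [-0.019  -0.2125  0.0884]
150 [-0.0207 -0.2323  0.0625]
165 [-0.0218 -0.2448  0.0324]
180 [-0.0222 -0.249   0.    ]
```

Call:
step_arm --deltas '[[45, [0.03, -0.02, 0], [0, 0, 0]], [45, [0.054, -0.0245, -0.02], [0, 0, 0]], [45, [0.054, -0.0245, -0.05], [0, 0, 0]], [45, [0.054, -0.0245, -0.09], [0, 0, 0]], [45, [0.054, -0.0245, -0.12], [0, 0, 0]], [45, [0.054, -0.0245, -0.14], [0, 0, 0]], [0, [0.054, -0.0245, -0.14], [0, 0, 0]], [0, [0.054, -0.0245, -0.14], [0, 0, 0]]]'

```text
time: 9.48
eef_pos: [0.5886, 0.1042, 0.192]
tool_rot: [[0.996, -0.09, 0.001], [-0.09, -0.996, 0.004], [0.001, -0.004, -1.0]]
ft_force: [2.6, 5.3, -3.1]
finger_gap: 0.129
finger_force: 29.1
```

Call:
step_arm --deltas '[[0, [0, 0, 0], [0, 0, 0]], [0, [0, 0, 0], [0, 0, 0]], [0, [0, 0, 0], [0, 0, 0]]]'

```text
time: 9.85
eef_pos: [0.5886, 0.1044, 0.192]
tool_rot: [[0.996, -0.089, 0.002], [-0.089, -0.996, 0.003], [0.001, -0.004, -1.0]]
ft_force: [2.7, 4.9, -3.8]
finger_gap: 0.129
finger_force: 29.1
```

Call:
step_arm --deltas '[[0, [0, 0.0005, 0.011], [0, 0, 0]], [0, [0, -0.001, 0.022], [0, 0, 0]], [0, [0, -0.003, 0.032], [0, 0, 0]], [0, [-0.001, -0.0065, 0.043], [0, 0, 0]], [0, [-0.001, -0.0105, 0.053], [0, 0, 0]], [0, [-0.0015, -0.0155, 0.0625], [0, 0, 0]], [0, [-0.002, -0.0215, 0.0715], [0, 0, 0]], [0, [-0.0025, -0.028, 0.08], [0, 0, 0]]]' --grip_force 60

```text
time: 10.85
eef_pos: [0.5862, 0.0773, 0.2723]
tool_rot: [[0.996, -0.088, 0.003], [-0.088, -0.996, 0.008], [0.002, -0.008, -1.0]]
ft_force: [4.3, 9.1, -5.6]
finger_gap: 0.117
finger_force: 58.5
```

Call:
step_arm --deltas '[[0, [-0.0005, -0.0075, 0.008], [0, 0, 0]], [0, [-0.0015, -0.0155, 0.0155], [0, 0, 0]], [0, [-0.002, -0.024, 0.022], [0, 0, 0]], [0, [-0.003, -0.033, 0.028], [0, 0, 0]], [0, [-0.004, -0.043, 0.033], [0, 0, 0]], [0, [-0.0045, -0.053, 0.037], [0, 0, 0]], [0, [-0.0055, -0.063, 0.0405], [0, 0, 0]], [0, [-0.0065, -0.074, 0.043], [0, 0, 0]]]'

```text
time: 11.85
eef_pos: [0.5795, 0.0042, 0.3206]
tool_rot: [[0.996, -0.086, 0.008], [-0.086, -0.996, 0.009], [0.007, -0.009, -1.0]]
ft_force: [-3.5, 9.9, 13.2]
finger_gap: 0.111
finger_force: 61.6
```

Call:
step_arm --deltas '[[0, [-0.001, -0.011, 0.0045], [0, 0, 0]], [0, [-0.002, -0.022, 0.005], [0, 0, 0]], [0, [-0.003, -0.0325, 0.0045], [0, 0, 0]], [0, [-0.0035, -0.039, 0.0035], [0, 0, 0]], [0, [-0.004, -0.0455, 0.0025], [0, 0, 0]], [0, [-0.0045, -0.052, 0.001], [0, 0, 0]], [0, [-0.005, -0.058, -0.0005], [0, 0, 0]], [0, [-0.0055, -0.0645, -0.0025], [0, 0, 0]]]' --grip_force 80

```text
time: 12.85
eef_pos: [0.5741, -0.0624, 0.3154]
tool_rot: [[0.996, -0.089, 0.006], [-0.089, -0.996, 0.003], [0.005, -0.003, -1.0]]
ft_force: [0.5, 5.9, 6.4]
finger_gap: 0.105
finger_force: 84.3
```

```bash
python3 - <<'E'
from h import *
a=capture("scene");b=capture("side")
f=lambda im,c,r:cv2.resize(im[r-75:r+75,c-100:c+100],(400,300),interpolation=cv2.INTER_CUBIC)
cv2.imwrite("pics/p3.png",np.hstack([f(a,290,230),f(b,358,230)])[:,:,::-1])
E
```

View pics/p3.png

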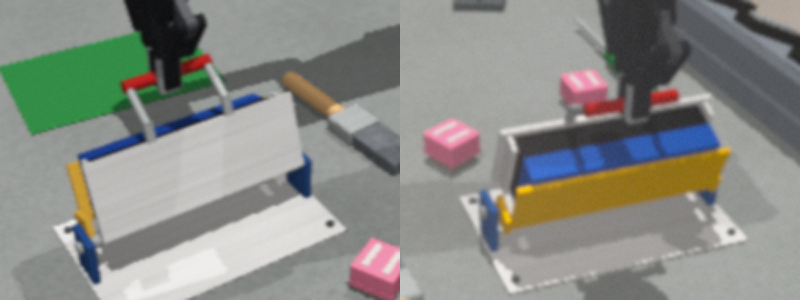

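Both views: carrier about 110°, the stack leaning onto the yellow catcher, bar pinched. Continuing.

Call:
step_arm --deltas '[[0, [-0.0005, -0.008, -0.003], [0, 0, 0]], [0, [-0.0015, -0.016, -0.007], [0, 0, 0]], [0, [-0.002, -0.0235, -0.0115], [0, 0, 0]], [0, [-0.0025, -0.0305, -0.0165], [0, 0, 0]], [0, [-0.0035, -0.0375, -0.0215], [0, 0, 0]], [0, [-0.004, -0.044, -0.0275], [0, 0, 0]], [0, [-0.0045, -0.05, -0.034], [0, 0, 0]], [0, [-0.005, -0.0555, -0.0405], [0, 0, 0]]]'

```text
time: 13.95
eef_pos: [0.5699, -0.1186, 0.2751]
tool_rot: [[0.996, -0.088, 0.008], [-0.088, -0.996, 0.0], [0.008, -0.001, -1.0]]
ft_force: [3.2, 3.6, 3.7]
finger_gap: 0.101
finger_force: 81.1
```

Call:
step_arm --deltas '[[0, [-0.0005, -0.005, -0.007], [0, 0, 0]], [0, [-0.001, -0.01, -0.0145], [0, 0, 0]], [0, [-0.0015, -0.014, -0.022], [0, 0, 0]], [0, [-0.0015, -0.0175, -0.03], [0, 0, 0]], [0, [-0.002, -0.0205, -0.0385], [0, 0, 0]], [0, [-0.002, -0.023, -0.047], [0, 0, 0]], [0, [-0.002, -0.0245, -0.0555], [0, 0, 0]], [0, [-0.0025, -0.0255, -0.064], [0, 0, 0]]]'

```text
time: 14.95
eef_pos: [0.5679, -0.1441, 0.2095]
tool_rot: [[0.996, -0.089, 0.008], [-0.089, -0.996, 0.0], [0.008, -0.001, -1.0]]
ft_force: [18.5, 3.3, -0.1]
finger_gap: 0.104
finger_force: 78.4
```

Call:
step_arm --deltas '[[0, [0.001, -0.0005, -0.004], [0, 0, 0]], [0, [0.002, -0.0005, -0.008], [0, 0, 0]], [0, [0.002, -0.0005, -0.011], [0, 0, 0]], [0, [0.002, -0.0005, -0.011], [0, 0, 0]]]'

```text
time: 15.45
eef_pos: [0.5688, -0.1443, 0.2026]
tool_rot: [[0.996, -0.089, 0.004], [-0.089, -0.996, 0.0], [0.004, -0.0, -1.0]]
ft_force: [6.1, 5.9, 20.5]
finger_gap: 0.102
finger_force: 81.0
```

```bash
python3 - <<'E'
from h import *
# triangulate red bar ends from side+scene
out={}
for n in ["scene","side"]:
    im=capture(n);cv2.imwrite(f"pics/{n}_dn.png",im[:,:,::-1]);h=cv2.cvtColor(im,cv2.COLOR_RGB2HSV)
    m=cv2.inRange(h,(0,190,50),(5,255,255))|cv2.inRange(h,(174,190,50),(180,255,255))
    ci=camera_info(n);c=proj([.566,-.145,.04],ci);print(n,"expect",c)
    w=np.zeros_like(m);x,y=c.astype(int);w[y-30:y+30,x-50:x+50]=1;m=m*w
    pts=cv2.findNonZero(m)[:,0];print(len(pts),cv2.minAreaRect(pts))
    e=[proj([.566+s*.045,-.145-s*.004,.037],ci) for s in(-1,1)];print("pred ends z37",np.round(e,1).tolist())
    i=np.argsort(pts[:,0]);print("ends",pts[i[:6]].mean(0),pts[i[-6:]].mean(0));out[n]=(pts[i[:6]].mean(0),pts[i[-6:]].mean(0))
a,b=out["scene"],out["side"]
print(tri([ray("scene",a[0]),ray("side",b[1])]),tri([ray("scene",a[1]),ray("side",b[0])]))
E
```

```text
scene expect [259.64677317 220.49113444]
35 ((262.70269775390625, 219.57908630371094), (3.1619253158569336, 24.351545333862305), 70.70995330810547)
pred ends z37 [[279.6, 214.8], [239.2, 228.8]]
ends [251.83333333 223.        ] [273.5 216. ]
side expect [388.21648116 287.84665164]
41 ((388.923095703125, 288.61541748046875), (3.530090808868408, 43.14554977416992), 78.69007110595703)
pred ends z37 [[363.5, 294.8], [411.8, 283.9]]
ends [369.33333333 293.33333333] [409.5 284.5]
[ 0.59206406 -0.1508678   0.04274364] [ 0.53261937 -0.14317083  0.03775587]
```

Call:
step_arm --deltas '[[0, [0, 0, -0.002], [0, 0, 0]], [0, [0, 0, -0.003], [0, 0, 0]], [0, [0, 0, -0.003], [0, 0, 0]]]'

```text
time: 15.92
eef_pos: [0.5688, -0.1443, 0.2024]
tool_rot: [[0.996, -0.088, 0.005], [-0.088, -0.996, -0.0], [0.005, -0.0, -1.0]]
ft_force: [-0.9, 7.3, 33.9]
finger_gap: 0.101
finger_force: 82.8
```

Call:
step_arm --deltas '[[40, [0, 0, 0.006], [0, 0, 0]], [40, [0, 0, 0.006], [0, 0, 0]], [40, [0, 0, 0.003], [0, 0, 0]], [40, [0, 0, 0], [0, 0, 0]], [0, [0, 0, 0], [0, 0, 0]], [0, [0, 0, 0], [0, 0, 0]], [0, [0, 0, 0], [0, 0, 0]], [0, [0, 0, 0], [0, 0, 0]]]' --grip_force 60

```text
time: 16.92
eef_pos: [0.5678, -0.1443, 0.193]
tool_rot: [[0.996, -0.089, -0.001], [-0.089, -0.996, 0.001], [-0.001, -0.001, -1.0]]
ft_force: [0.6, 1.1, -3.6]
finger_gap: 0.116
finger_force: 58.4
```

Call:
step_arm --deltas '[[0, [0, 0, 0.005], [0, 0, 0]], [0, [0, 0.0005, 0.011], [0, 0, 0]], [0, [0, 0.001, 0.016], [0, 0, 0]], [0, [0, 0.002, 0.022], [0, 0, 0]], [0, [0, 0.003, 0.027], [0, 0, 0]], [0, [0, 0.0045, 0.0325], [0, 0, 0]], [0, [0.0005, 0.006, 0.0375], [0, 0, 0]], [0, [0.0005, 0.0075, 0.043], [0, 0, 0]]]'

```text
time: 17.92
eef_pos: [0.5683, -0.1369, 0.2369]
tool_rot: [[0.996, -0.089, -0.001], [-0.089, -0.996, 0.0], [-0.001, -0.0, -1.0]]
ft_force: [0.6, 2.1, -8.4]
finger_gap: 0.112
finger_force: 58.2
```

Call:
step_arm --deltas '[[0, [0, 0.002, 0.005], [0, 0, 0]], [0, [0, 0.004, 0.01], [0, 0, 0]], [0, [0.0005, 0.0065, 0.015], [0, 0, 0]], [0, [0.001, 0.009, 0.02], [0, 0, 0]], [0, [0.001, 0.012, 0.0245], [0, 0, 0]], [0, [0.0015, 0.015, 0.029], [0, 0, 0]], [0, [0.0015, 0.0185, 0.0335], [0, 0, 0]], [0, [0.002, 0.0215, 0.0375], [0, 0, 0]]]'

```text
time: 18.92
eef_pos: [0.5701, -0.1161, 0.2752]
tool_rot: [[0.996, -0.09, -0.001], [-0.09, -0.996, -0.002], [-0.001, 0.002, -1.0]]
ft_force: [-4.8, -3.7, -4.9]
finger_gap: 0.113
finger_force: 58.4
```

Call:
step_arm --deltas '[[0, [0.0005, 0.0075, 0.008], [0, 0, 0]], [0, [0.0015, 0.0155, 0.0155], [0, 0, 0]], [0, [0.002, 0.024, 0.022], [0, 0, 0]], [0, [0.003, 0.033, 0.028], [0, 0, 0]], [0, [0.004, 0.043, 0.033], [0, 0, 0]], [0, [0.0045, 0.053, 0.038], [0, 0, 0]], [0, [0.0055, 0.063, 0.0425], [0, 0, 0]], [0, [0.0065, 0.074, 0.046], [0, 0, 0]]]'

```text
time: 19.92
eef_pos: [0.5763, -0.0426, 0.3232]
tool_rot: [[0.996, -0.09, -0.0], [-0.09, -0.996, -0.005], [0.0, 0.005, -1.0]]
ft_force: [-7.5, -5.4, -0.6]
finger_gap: 0.115
finger_force: 58.5
```

Call:
step_arm --deltas '[[0, [0.001, 0.011, 0.0025], [0, 0, 0]], [0, [0.002, 0.022, 0.003], [0, 0, 0]], [0, [0.003, 0.0325, 0.0025], [0, 0, 0]], [0, [0.004, 0.0435, 0.001], [0, 0, 0]], [0, [0.005, 0.054, -0.0015], [0, 0, 0]], [0, [0.0055, 0.0645, -0.0045], [0, 0, 0]], [0, [0.0065, 0.0745, -0.009], [0, 0, 0]], [0, [0.0075, 0.084, -0.014], [0, 0, 0]]]'

```text
time: 20.92
eef_pos: [0.5837, 0.0428, 0.3099]
tool_rot: [[0.996, -0.089, 0.0], [-0.089, -0.996, -0.001], [0.001, 0.001, -1.0]]
ft_force: [-7.4, -2.7, 2.8]
finger_gap: 0.109
finger_force: 61.1
```

Call:
step_arm --deltas '[[0, [0.001, 0.009, -0.006], [0, 0, 0]], [0, [0.0015, 0.018, -0.0125], [0, 0, 0]], [0, [0.0025, 0.026, -0.02], [0, 0, 0]], [0, [0.003, 0.033, -0.028], [0, 0, 0]], [0, [0.0035, 0.04, -0.0365], [0, 0, 0]], [0, [0.004, 0.046, -0.046], [0, 0, 0]], [0, [0.0045, 0.051, -0.0555], [0, 0, 0]], [0, [0.005, 0.055, -0.0655], [0, 0, 0]]]'

```text
time: 21.92
eef_pos: [0.5894, 0.0982, 0.2407]
tool_rot: [[0.996, -0.09, -0.0], [-0.09, -0.996, 0.001], [-0.001, -0.001, -1.0]]
ft_force: [1.5, 0.3, 2.7]
finger_gap: 0.112
finger_force: 61.8
```

Call:
step_arm --deltas '[[0, [0, 0.0025, -0.01], [0, 0, 0]], [0, [0.0005, 0.005, -0.021], [0, 0, 0]], [0, [0.0005, 0.0065, -0.032], [0, 0, 0]], [0, [0.0005, 0.007, -0.04], [0, 0, 0]], [0, [0.0005, 0.007, -0.046], [0, 0, 0]], [0, [0.0005, 0.007, -0.046], [0, 0, 0]]]'

```text
time: 22.68
eef_pos: [0.5912, 0.1045, 0.1984]
tool_rot: [[0.996, -0.09, 0.006], [-0.09, -0.996, 0.001], [0.006, -0.001, -1.0]]
ft_force: [-4.5, 1.5, 13.3]
finger_gap: 0.107
finger_force: 66.9
```

Call:
step_arm --deltas '[[0, [-0.001, 0, -0.003], [0, 0, 0]], [0, [-0.001, 0, -0.004], [0, 0, 0]], [0, [-0.001, 0, -0.004], [0, 0, 0]]]'

```text
time: 23.05
eef_pos: [0.5907, 0.1045, 0.1982]
tool_rot: [[0.996, -0.09, 0.009], [-0.09, -0.996, 0.001], [0.009, -0.002, -1.0]]
ft_force: [-9.7, -0.4, 28.3]
finger_gap: 0.112
finger_force: 68.4
```

Bottomed. Release, rise, and move to look down at the black tray on the catcher.

Call:
step_arm --deltas '[[40, [0, 0, 0.007], [0, 0, 0]], [40, [0, 0, 0.007], [0, 0, 0]], [40, [0, 0, 0.03], [0, 0, 0]], [60, [0, 0, 0.08], [0, 0, 0]], [70, [0, 0, 0.14], [0, 0, 0]], [80, [-0.06, -0.03, 0.18], [0, 0, 0]], [85, [-0.12, -0.07, 0.2], [0, 0, 0]], [85, [-0.12, -0.07, 0.2], [0, 0, 0]]]'

```text
time: 24.05
eef_pos: [0.4674, 0.0334, 0.3911]
tool_rot: [[0.996, -0.09, 0.001], [-0.09, -0.996, -0.001], [0.001, 0.001, -1.0]]
ft_force: [0.3, 0.7, 0.5]
finger_gap: 0.852
finger_force: 0.0
```

```bash
python3 - <<'E'
from h import *
s=observe();print(s["eef_pos"])
w=capture("wrist");a=capture("scene");b=capture("side");ci=camera_info("wrist")
f=lambda im,c,r:cv2.resize(im[r-50:r+50,c-67:c+67],(400,300),interpolation=cv2.INTER_CUBIC)
cv2.imwrite("pics/p4.png",np.vstack([np.hstack([f(a,285,250),f(b,365,260)]),np.hstack([cv2.resize(w,(400,300)),w[40:340,240:]])])[:,:,::-1]);cv2.imwrite("pics/w4.png",w[:,:,::-1])
np.savez("c4.npz",R=ci["R"],t=ci["t"])
print(proj([.577,-.0645,.06],ci))
E
```

```text
[0.46740898 0.03336539 0.39110926]
[434.68069051  71.31919502]
```

View pics/p4.png

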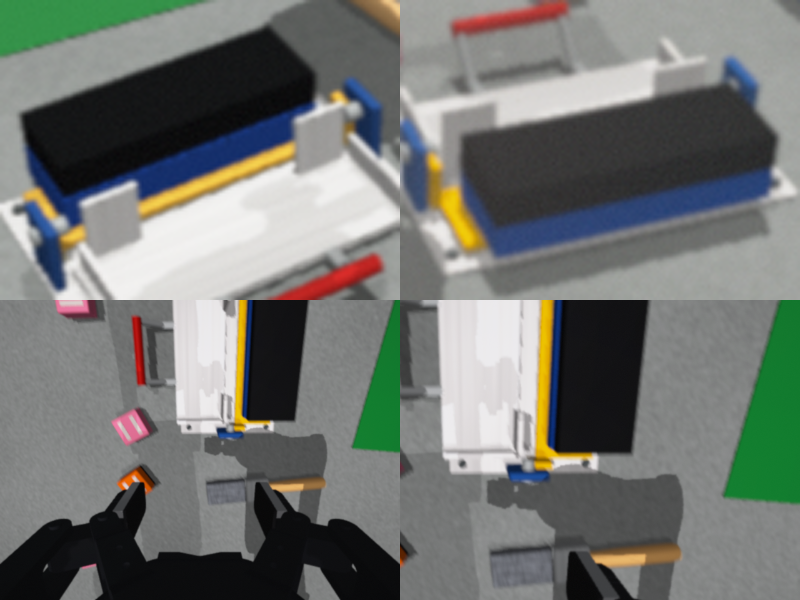

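Carrier is fully back; the stack lies flat on the yellow catcher, black on blue, shifted ~10 mm outward; near black edge in wrist image from (396,193) to (472,193). Measuring the black tray and mat.

```bash
python3 - <<'E'
from h import *
k=np.load("c4.npz");ci=dict(camera_info("wrist"),R=k["R"],t=k["t"])
w=cv2.imread("pics/w4.png");m=(w.max(2)<50).astype(np.uint8);z=np.zeros_like(m);z[0:230,370:520]=1;m&=z
m=cv2.morphologyEx(m,cv2.MORPH_OPEN,np.ones((5,5)));c=max(cv2.findContours(m,0,2)[0],key=cv2.contourArea)
q=cv2.approxPolyDP(cv2.convexHull(c),5,True)[:,0];print(q.tolist())
P=[onz("wrist",u,.060,ci)[:2].round(4).tolist() for u in q];print(P)
a=capture("scene")
m=(a.max(2)<45).astype(np.uint8);z=np.zeros_like(m);z[200:270,215:330]=1;m&=z
m=cv2.morphologyEx(m,cv2.MORPH_OPEN,np.ones((3,3)));c=max(cv2.findContours(m,0,2)[0],key=cv2.contourArea)
q=cv2.approxPolyDP(cv2.convexHull(c),3,True)[:,0]
for u in q: print("scene",u,[onz("scene",u,z)[:2].round(4).tolist() for z in(.060,.036)])
for l in ["scene","side"]:
    im=capture(l);m=cv2.inRange(cv2.cvtColor(im,cv2.COLOR_RGB2HSV),(45,120,40),(75,255,255));n,lb,st,_=cv2.connectedComponentsWithStats(m)
    for d in regions_of(l,"mat")[:1]:
        h=cv2.convexHull(cv2.findNonZero(d["mask"].astype(np.uint8)));h=cv2.approxPolyDP(h,8,True)[:,0]
        P=np.array([onz(l,u,.002)[:2] for u in h]);print(l,"mat",h.tolist(),P.round(3).tolist(),P.mean(0))
E
```

```text
[[491, 0], [470, 191], [397, 191], [404, 0]]
[[0.6214, -0.1056], [0.4816, -0.094], [0.4871, -0.0329], [0.6271, -0.0422]]
scene [322 224] [[0.4872, -0.0376], [0.4687, -0.0637]]
scene [319 234] [[0.5101, -0.0156], [0.4926, -0.0407]]
scene [241 264] [[0.669, -0.0286], [0.6584, -0.0543]]
scene [226 243] [[0.6632, -0.097], [0.6524, -0.1257]]
scene [228 237] [[0.6519, -0.1109], [0.6406, -0.1401]]
scene [305 210] [[0.4871, -0.0961], [0.4686, -0.1247]]
scene mat [[300, 195], [206, 220], [191, 188], [278, 167]] [[0.418, -0.222], [0.635, -0.264], [0.608, -0.403], [0.391, -0.362]] [ 0.51312112 -0.31260106]
side mat [[514, 414], [355, 450], [325, 362], [462, 337]] [[0.611, -0.406], [0.387, -0.366], [0.414, -0.219], [0.638, -0.26]] [ 0.51255043 -0.31277239]
```

Call:
step_arm --deltas '[[85, [0.05, -0.05, 0], [0, 0, 0.4]], [85, [0.105, -0.1055, 0], [0, 0, 0.4]], [85, [0.105, -0.1055, -0.04], [0, 0, 0.4]], [85, [0.105, -0.1055, -0.08], [0, 0, 0.4]], [85, [0.105, -0.1055, -0.12], [0, 0, 0.4]], [85, [0.105, -0.1055, -0.15], [0, 0, 0.4]], [85, [0.105, -0.1055, -0.165], [0, 0, 0.4]], [85, [0.105, -0.1055, -0.173], [0, 0, 0.4]]]'

```text
time: 25.45
eef_pos: [0.5743, -0.0708, 0.2167]
tool_rot: [[0.997, -0.082, -0.001], [-0.082, -0.997, 0.0], [-0.001, -0.0, -1.0]]
ft_force: [0.3, -0.3, -0.8]
finger_gap: 0.849
finger_force: 0.0
```

Call:
step_arm --deltas '[[62, [0, 0, 0], [0, 0, 0]], [62, [0, 0, 0], [0, 0, 0]], [62, [0, 0, 0], [0, 0, 0]], [62, [0, 0, 0], [0, 0, 0]]]' --grip_force 30

```text
time: 25.95
eef_pos: [0.5741, -0.071, 0.2183]
tool_rot: [[0.997, -0.082, 0.001], [-0.082, -0.997, -0.0], [0.001, 0.0, -1.0]]
ft_force: [-0.8, -0.4, -0.6]
finger_gap: 0.714
finger_force: 36.9
```

Call:
step_arm --deltas '[[62, [0, 0, 0.004], [0, 0, 0]], [62, [0, 0, 0.008], [0, 0, 0]], [62, [0, 0, 0.013], [0, 0, 0]], [62, [0, 0, 0.019], [0, 0, 0]], [62, [0, 0, 0.028], [0, 0, 0]], [62, [0, 0, 0.045], [0, 0, 0]], [62, [0, 0, 0.07], [0, 0, 0]], [62, [0, 0, 0.07], [0, 0, 0]]]'

```text
time: 26.95
eef_pos: [0.5749, -0.0712, 0.2916]
tool_rot: [[0.997, -0.082, 0.007], [-0.082, -0.997, -0.002], [0.007, 0.001, -1.0]]
ft_force: [0.5, 0.0, -1.0]
finger_gap: 0.716
finger_force: 36.9
```

```bash
python3 - <<'E'
from h import *
for n in ["scene","side"]:
    im=capture(n);cv2.imwrite(f"pics/{n}_lift.png",im[:,:,::-1]);ci=camera_info(n)
    print(n,"stack",proj([.574,-.071,.04],ci).round(),[(np.round(d["uv"]).tolist(),round(d["p"],2)) for d in search_frame(n,"relay0_center")])
    h=cv2.cvtColor(im,cv2.COLOR_RGB2HSV)
    for nm,lo,hi in [("orange",(5,150,60),(17,255,255)),("brass",(18,80,80),(28,255,255)),("blue",(105,120,40),(130,255,255))]:
        nn,lb,st,ce=cv2.connectedComponentsWithStats(cv2.inRange(h,lo,hi))
        print(nm,[(st[i,:5].tolist()) for i in range(1,nn) if st[i,4]>15 and 200<ce[i][0]<450 and 180<ce[i][1]<320])
E
```

```text
scene stack [275. 240.] [([381.0, 287.0], 0.83), ([312.0, 354.0], 0.73), ([517.0, 272.0], 0.71)]
orange [[291, 233, 8, 9, 29], [264, 243, 8, 10, 28], [236, 255, 7, 9, 20], [410, 257, 28, 27, 402]]
brass [[355, 207, 6, 4, 17], [306, 223, 8, 10, 29], [297, 228, 9, 8, 31], [329, 231, 6, 4, 16], [274, 238, 5, 7, 16], [270, 240, 5, 7, 16], [252, 243, 7, 10, 21], [243, 246, 7, 10, 19], [250, 247, 5, 7, 16], [264, 248, 53, 25, 317], [241, 251, 5, 7, 18], [226, 263, 11, 10, 46], [238, 275, 9, 9, 49]]
blue [[227, 219, 96, 56, 1206], [334, 227, 11, 24, 121], [227, 268, 12, 28, 131]]
side stack [371. 262.] [([348.0, 199.0], 0.9), ([282.0, 221.0], 0.86), ([162.0, 220.0], 0.75), ([338.0, 271.0], 0.64)]
orange [[224, 224, 27, 20, 280], [386, 259, 27, 10, 63], [363, 270, 20, 6, 45], [332, 276, 21, 6, 42]]
brass [[407, 240, 8, 12, 61], [388, 248, 22, 14, 168], [359, 254, 22, 14, 142], [307, 261, 20, 33, 253], [329, 260, 22, 14, 129], [256, 305, 7, 6, 34]]
blue [[412, 235, 5, 7, 23], [319, 248, 103, 47, 1210], [299, 251, 7, 11, 27]]
```

Three relays (orange bodies with brass tails up) remain in the blue tray. Now to the mat.

Call:
step_arm --deltas '[[62, [-0.006, -0.025, 0.01], [0, 0, 0]], [62, [-0.018, -0.075, 0.01], [0, 0, -2]], [62, [-0.032, -0.13, 0.01], [0, 0, -4]], [62, [-0.047, -0.185, 0.01], [0, 0, -6]], [62, [-0.058, -0.23, 0], [0, 0, -6]], [62, [-0.061, -0.242, -0.03], [0, 0, -6]], [62, [-0.061, -0.242, -0.06], [0, 0, -6]], [62, [-0.061, -0.242, -0.085], [0, 0, -6]]]'

```text
time: 28.15
eef_pos: [0.5121, -0.313, 0.1998]
tool_rot: [[0.982, -0.187, -0.003], [-0.187, -0.982, 0.002], [-0.004, -0.002, -1.0]]
ft_force: [0.5, 0.8, -0.4]
finger_gap: 0.714
finger_force: 36.9
```

Call:
step_arm --deltas '[[62, [0, 0, -0.008], [0, 0, 0]], [62, [0, 0, -0.013], [0, 0, 0]], [62, [0, 0, -0.017], [0, 0, 0]], [62, [0, 0, -0.019], [0, 0, 0]], [62, [0, 0, -0.02], [0, 0, 0]], [62, [0, 0, -0.02], [0, 0, 0]]]'

```text
time: 28.9
eef_pos: [0.5132, -0.3131, 0.1833]
tool_rot: [[0.983, -0.186, 0.001], [-0.186, -0.983, -0.001], [0.001, 0.001, -1.0]]
ft_force: [-0.5, -0.1, -0.1]
finger_gap: 0.714
finger_force: 36.9
```

Call:
step_arm --deltas '[[62, [0, 0, -0.001], [0, 0, 0]], [62, [0, 0, -0.002], [0, 0, 0]], [62, [0, 0, -0.002], [0, 0, 0]]]'

```text
time: 29.28
eef_pos: [0.5132, -0.3131, 0.1833]
tool_rot: [[0.983, -0.186, 0.001], [-0.186, -0.983, -0.001], [0.001, 0.0, -1.0]]
ft_force: [-4.3, 1.3, 8.4]
finger_gap: 0.714
finger_force: 38.0
```

Call:
step_arm --deltas '[[80, [0, 0, 0.001], [0, 0, 0]], [85, [0, 0, 0.001], [0, 0, 0]], [85, [0, 0, 0.002], [0, 0, 0]], [85, [0, 0, 0.02], [0, 0, 0]], [85, [0, 0, 0.06], [0, 0, 0]], [85, [-0.02, 0.03, 0.12], [0, 0, 0]], [85, [-0.08, 0.06, 0.18], [0, 0, 0]], [85, [-0.12, 0.1, 0.2], [0, 0, 0]]]'

```text
time: 30.28
eef_pos: [0.4119, -0.2292, 0.371]
tool_rot: [[0.982, -0.186, 0.004], [-0.186, -0.982, -0.004], [0.005, 0.003, -1.0]]
ft_force: [0.9, -0.1, 0.9]
finger_gap: 0.851
finger_force: 0.0
```

```bash
python3 - <<'E'
from h import *
s=observe();print(s["time"],s["eef_pos"],s["finger_gap"])
for n in ["scene","side"]:
    im=capture(n);cv2.imwrite(f"pics/{n}_end.png",im[:,:,::-1]);h=cv2.cvtColor(im,cv2.COLOR_RGB2HSV)
    for l,z in [("black_center",.014),("blue_center",.024),("mat",0),("bar",.037),("spare",0),("brush",0),("driver",0),("flux",0),("solder_reel",0)]:
        print(n,l,[(np.round(d["uv"]).tolist(),onz(n,d["uv"],z)[:2].round(3).tolist(),round(d["p"],2)) for d in place_of(n,l)[:3]])
    d=regions_of(n,"black_center")
    for e in d[:2]:
        q=cv2.approxPolyDP(cv2.convexHull(cv2.findNonZero(e["mask"].astype(np.uint8))),4,True)[:,0];print("blackmask",e["p"],q.tolist(),[onz(n,u,.026)[:2].round(3).tolist() for u in q])
    for nm,lo,hi in [("orange",(5,150,60),(17,255,255)),("blue",(105,120,40),(130,255,255))]:
        nn,lb,st,ce=cv2.connectedComponentsWithStats(cv2.inRange(h,lo,hi))
        print(nm,[(st[i,:5].tolist()) for i in range(1,nn) if st[i,4]>15 and 200<ce[i][0]<450 and 180<ce[i][1]<320])
E
```

```text
30.275 [ 0.41193032 -0.22921152  0.37097145] 0.851487193348819
scene black_center [([240.0, 184.0], [0.515, -0.33], 0.57), ([247.0, 192.0], [0.519, -0.288], 0.3)]
scene blue_center [([279.0, 249.0], [0.573, -0.063], 0.65)]
scene mat [([245.0, 193.0], [0.514, -0.309], 0.62)]
scene bar [([322.0, 296.0], [0.588, 0.101], 0.8)]
scene spare [([278.0, 254.0], [0.568, -0.076], 0.69), ([424.0, 278.0], [0.388, 0.148], 0.58)]
scene brush [([361.0, 218.0], [0.359, -0.07], 0.76)]
scene driver [([299.0, 427.0], [0.742, 0.259], 0.57)]
scene flux [([152.0, 225.0], [0.736, -0.318], 0.83)]
scene solder_reel [([156.0, 250.0], [0.759, -0.233], 0.97), ([304.0, 236.0], [0.496, -0.091], 0.27)]
blackmask 0.92 [[285, 182], [283, 188], [214, 206], [203, 188], [272, 168]] [[0.435, -0.257], [0.452, -0.238], [0.61, -0.268], [0.598, -0.349], [0.426, -0.33]]
orange [[291, 233, 8, 9, 24], [265, 243, 7, 10, 23], [236, 255, 7, 9, 20], [410, 257, 28, 27, 400]]
blue [[227, 219, 96, 56, 1230], [334, 226, 11, 24, 130], [227, 268, 12, 28, 132]]
side black_center [([414.0, 382.0], [0.509, -0.313], 0.82)]
side blue_center [([372.0, 275.0], [0.57, -0.086], 0.57), ([348.0, 243.0], [0.577, 0.02], 0.37)]
side mat []
side bar []
side spare []
side brush [([260.0, 309.0], [0.364, -0.067], 0.76)]
side driver [([363.0, 184.0], [0.749, 0.265], 0.64), ([347.0, 246.0], [0.586, 0.041], 0.52)]
side flux [([533.0, 345.0], [0.733, -0.318], 0.98)]
side solder_reel [([508.0, 311.0], [0.75, -0.241], 0.66)]
blackmask 0.76 [[485, 384], [477, 394], [363, 416], [349, 377], [351, 371], [463, 350]] [[0.591, -0.364], [0.569, -0.373], [0.411, -0.34], [0.424, -0.277], [0.431, -0.268], [0.603, -0.3]]
orange [[224, 224, 27, 20, 278], [393, 263, 19, 6, 29], [364, 270, 19, 5, 30]]
blue [[408, 230, 9, 12, 43], [319, 248, 103, 47, 1236], [299, 251, 7, 11, 34]]
```

```bash
python3 - <<'E'
from h import *
for n in ["lift","end"]:
    im=cv2.imread(f"pics/side_{n}.png");h=cv2.cvtColor(im,cv2.COLOR_BGR2HSV)
    m=cv2.inRange(h,(4,110,30),(30,255,255));m[:235]=0;m[295:]=0;m[:,:318]=0;m[:,425:]=0
    nn,lb,st,ce=cv2.connectedComponentsWithStats(m);print(n,[(st[i].tolist()) for i in range(1,nn) if st[i,4]>15],h[276:284:2,342].tolist())
s=cv2.imread("pics/scene_end.png");h=cv2.cvtColor(s,cv2.COLOR_BGR2HSV)
m=cv2.inRange(h,(4,110,40),(17,255,255));nn,lb,st,ce=cv2.connectedComponentsWithStats(m[215:280,220:330]);print([(st[i].tolist()) for i in range(1,nn) if st[i,4]>8])
w=capture("wrist");ci=camera_info("wrist");cv2.imwrite("pics/w5.png",w[:,:,::-1]);print(proj([.574,-.071,.036],ci),observe()["ft_force"])
E
```

```text
lift [[407, 241, 8, 11, 56], [389, 249, 21, 13, 161], [359, 255, 22, 13, 146], [385, 257, 28, 13, 96], [343, 261, 7, 10, 22], [334, 263, 7, 10, 22], [338, 262, 8, 10, 27], [356, 263, 28, 13, 90], [329, 264, 7, 10, 27], [326, 271, 27, 12, 88], [318, 275, 9, 19, 87]] [[15, 36, 56], [11, 156, 119], [8, 141, 143], [123, 85, 120]]
end [[407, 241, 8, 11, 55], [389, 249, 21, 12, 153], [361, 255, 20, 13, 148], [385, 257, 28, 12, 70], [362, 269, 22, 7, 58], [318, 275, 9, 19, 89]] [[130, 12, 64], [120, 4, 61], [111, 19, 94], [113, 110, 149]]
[[71, 17, 8, 10, 32], [44, 28, 8, 10, 32], [16, 39, 7, 10, 26]]
[76.1125586  53.55941445] [-0.39144096 -0.26423967  0.73874464]
```

Call:
step_arm --deltas '[[85, [0, 0, 0.03], [0, 0, 0]], [85, [-0.03, -0.02, 0.05], [0, 0, 0]], [85, [-0.06, -0.04, 0.06], [0, 0, 0]], [85, [-0.07, -0.04, 0.06], [0, 0, 0]], [85, [-0.07, -0.04, 0.06], [0, 0, 0]]]'

```text
time: 32.05
eef_pos: [0.3425, -0.2693, 0.4266]
tool_rot: [[0.982, -0.186, 0.0], [-0.186, -0.982, 0.0], [0.0, -0.001, -1.0]]
ft_force: [0.5, -1.2, 0.3]
finger_gap: 0.846
finger_force: 0.0
```

```bash
python3 - <<'E'
from h import *
im=capture("side");h=cv2.cvtColor(im,cv2.COLOR_RGB2HSV)
m=cv2.inRange(h,(4,110,30),(30,255,255));m[:235]=0;m[295:]=0;m[:,:318]=0;m[:,425:]=0
nn,lb,st,ce=cv2.connectedComponentsWithStats(m);print([(st[i].tolist()) for i in range(1,nn) if st[i,4]>15],h[276:284:2,342].tolist())
E
```

```text
[[407, 241, 8, 11, 55], [389, 249, 21, 12, 147], [360, 255, 21, 12, 127], [385, 257, 28, 12, 69], [329, 261, 21, 13, 120], [362, 269, 22, 7, 54], [318, 275, 9, 19, 89], [330, 276, 23, 6, 56]] [[6, 19, 67], [10, 143, 127], [3, 107, 152], [116, 115, 166]]
```

All three relays are visible with tails up; it was only the gripper hiding one.

```bash
python3 -c "
from cell import *
print(sign_off())"
```

```text
the job is handed in; nothing more can be done
None
```

I handed the job in at about 32 s. All three relays sit tails-up in the blue tray on the catcher, which came to rest about 7 mm further from the hinge than the given 44 mm; the carrier is back, and the black tray lies flat (face-down) in the middle of the mat.

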